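Put three lens blanks back into their own nests

TASK

The three glass lens blanks were put back into the wrong nests: swap them round so that each blank lies flat and fully down in the well of the nest made for its own size, smallest in smallest, largest in largest. Every nest is taken, so first park one blank on the foam lens rest and let go of it there; ground glass must never be laid on the bare worktop, tipped over or dropped. Leave the lens clock and the nearer dropper bottle where they are.

Things in the scene. Friction and masses are not known exactly. Their poses are not given: they have to be found in the camera images.
- blank_small: The small lens blank: round thick pale frosted glass, 28 mm diameter, straight edge 18 mm high, flat underneath, top slightly domed to 22 mm; about 34 g, loose. Origin: centre of its underside, z up. Grip it across its edge. Starts in nest_medium, loose and off centre, underside 6 mm above the worktop.
- blank_medium: The medium lens blank: round thick pale frosted glass, 47 mm diameter, straight edge 18 mm high, flat underneath, top slightly domed to 22 mm; about 85 g, loose. Origin: centre of its underside, z up. Grip it across its edge. Starts in nest_large, loose and off centre, underside 6 mm above the worktop.
- blank_large: The large lens blank: round thick pale frosted glass, 66 mm diameter, straight edge 18 mm high, flat underneath, top slightly domed to 22 mm; about 150 g, loose. Origin: centre of its underside, z up. Grip it across its edge. Starts in nest_small, like a lid on its rim, underside 12 mm above the worktop.
- nest_small: The small lens nest, for the small blank: round black-anodised cup fixed to the worktop. Flange 82 mm across, 6 mm thick; rim 54 mm across, its top 12 mm above the worktop; round well of 42 mm bore (7 mm play all round for its blank), grey floor 6 mm above the worktop, mouth eased by 1 mm. Origin: centre of its underside, on the worktop, z up.
- nest_medium: The medium lens nest, for the medium blank: round black-anodised cup fixed to the worktop. Flange 101 mm across, 6 mm thick; rim 73 mm across, its top 12 mm above the worktop; round well of 61 mm bore (7 mm play all round for its blank), grey floor 6 mm above the worktop, mouth eased by 1 mm. Origin: centre of its underside, on the worktop, z up.
- nest_large: The large lens nest, for the large blank: round black-anodised cup fixed to the worktop. Flange 120 mm across, 6 mm thick; rim 92 mm across, its top 12 mm above the worktop; round well of 80 mm bore (7 mm play all round for its blank), grey floor 6 mm above the worktop, mouth eased by 1 mm. Origin: centre of its underside, on the worktop, z up.
- lens_rest: Black foam lens rest, a block 40 x 60 x 22 mm (x, y, z), fixed to the worktop; empty at the start. The one spot where a blank may be parked, on its flat top. Origin: centre of its underside; top 22 mm above it; firm.
- lens_clock: Bystander: lens clock (dial gauge) lying on its back, 61 x 43 x 13 mm, loose. Origin: centre of its underside. To be left alone.
- cleaner_drop: Bystander: small brown dropper bottle in front of the viewing box (the nearer of two such bottles), 34 mm across, 102 mm high, standing loose. Origin: centre of its underside. To be left alone.
There are look-alikes about, which are no part of the job. What is shaped like the blank_medium but turquoise is not meant.

How it is judged:
By the outcome, as a careful person would: the job done as asked, in the order asked, and still so for the second after the job is handed in, with the robot touching nothing.
It also fails if it takes over 88 s, if anything falls off the work surface, if the arm or the gripper's body presses on something with over 40 N, if the wrist force passes 120 N, or if a joint passes its speed limit or range.

ROBOT

A 6-joint arm with a two-finger parallel gripper is mounted at the origin on a cart in front of the work surface, level with it; the furniture and walls round the work are solid. World frame = base frame: x ahead of the robot, y to its left, z up, the work surface at z = 0. Lengths are in m, angles in degrees, forces in N, time in s.
With the tool pointing down it reaches from about 0.375 to 0.9 m from the base axis. Payload 3.1 kg.
Tool frame: the origin (TCP) lies on the mounting face of the last link; the fingertips stand 182 mm ahead of it and the grasp point (between the pads) lies 164 mm ahead of it; z points along the fingers, y is the direction in which the jaws open and shut (so a half turn about z gives the same grasp; the last joint's range is limited). The gripper opens to 87 mm and grips with 3 to 60 N. Pads are 19 mm wide; open, the fingers measure 117 mm over their backs; the gripper's body (75 mm by 190 mm) begins 51 mm behind the grasp point.
Start: joints at [-79.784, 30.224, 82.088, -0, 67.689, -10.227], TCP at [0.218, -0.586, 0.405] pointing down, gripper open.
Joint ranges: [-176.69, 176.69], [-43.24, 126.21], [12.49, 139.97], [-82, 262], [0, 151.66], [-163.58, 163.58]. Speed limits (degrees/s): [159.86, 159.86, 180, 180, 180, 180].

INTERFACE

Orientations are given as [roll, pitch, yaw] about the fixed x, y, z axes, in that order (R = Rz(yaw) Ry(pitch) Rx(roll)).
In Python, from plant import observe, imaging, ctrl gives the robot as it stands.
- The arm moves only by the shell command python3 -m jog 'ROWS' [FORCE]. ROWS is JSON, a list of rows, each a list of 3 entries, a list of its own where there are three numbers: the shift along the world's x, y, z as a fraction of full scale, then the turn, a rotation vector about the world's x, y, z as a fraction of full scale, then the gripper command: -1 is fully open, 1 is shut, values between are in proportion. In form: [[[tx, ty, tz], [wx, wy, wz], claw], ...]. A call has 1 to 20 rows; each row is the pose to reach, as a shift and turn from the pose commanded when the call began; what a row does not reach only later rows make up. Full scale, the value 1, is 0.12 m for a shift and 120 degrees for a turn. A row lasts 1/12 s, in which the tool goes at most 41.7 mm and 7.16 degrees, less where a joint would pass 70% of its speed; a pose out of reach is approached as far as the arm can. A call with a number of a shift or a turn outside -1 to 1 is refused whole. A call with a gripper value outside its range is refused whole. The fingers move at their own pace and stop on an object; FORCE is the grip in N (left out, the last holds). Time passes only in rows, so rows that repeat a pose let the fingers close. It gives the time, the measured TCP pose, the force and the opening at its end, in the units of the state.
- observe(): the state, without advancing time (a new reading comes with each control period).
- imaging.get_image(name): name is "scene" or "top"; returns a dict with "color" (400x640x3 uint8, blue, green, red), "K" (3x3 intrinsics, pixels), "pose" (4x4, takes a point from camera to world coordinates). Camera axes: x right, y down, z forward; pixel columns grow to the right and rows downward; lengths in m; the calibration is good to about 2 mm. A picture is of the moment at which its call begins. There is no depth.
- ctrl.close_job(): hands the job in, once; it reports no verdict.
The state is a dict: "time": time; "joint_positions": joint angles; "qvel": joint speeds; "tau": joint torques, N m; "position": TCP position; "ee_rot": TCP orientation; "wrist_force": force on the tool from outside, world axes, zero at the start; "wrist_torque": the same for the moment, N m; "gripper_width": finger opening in m.
Only numpy, scipy, OpenCV 4.12 (cv2) and the standard library are available. Lean on these libraries where they do the work, as an engineer would, in place of code of your own. Each camera call takes 0.05 s, during which the arm holds its last target. There are 200 camera calls.

## Working session

There is one attempt and no reset: what is moved stays moved. The work goes in short steps, Python scripts to look and compute and a shell command to move; the robot and the scene stay as the last step left them, time stands still between calls to the robot, and variables do not carry over. Pictures are saved under pics/ and viewed, about 12 in all and at most 16, crops included, and the job is handed in when it is done.

```bash
ls; mkdir -p pics; python3 - <<'E'
from plant import observe, imaging, ctrl
import cv2
print(observe())
for n in("top","scene"):
    d=imaging.get_image(n); cv2.imwrite(f"pics/{n}0.png",d["color"]); print(n,d["K"],d["pose"])
E
```

```text
pics
{'time': 0.0, 'joint_positions': array([-7.97822035e+01,  3.02791252e+01,  8.21553074e+01, -1.06375140e-03,
        6.76877139e+01, -1.02287058e+01]), 'qvel': array([ 5.47210523e-02, -3.93935305e-03, -6.19544669e-02,  3.31690246e-02,
        7.26353211e-02,  9.37031350e-05]), 'tau': array([-1.56254064e-03, -4.40045893e+01, -1.76594263e+01,  6.32328959e-02,
        5.84462739e-02, -1.64311864e-04]), 'position': array([ 0.21828401, -0.5852867 ,  0.40377549]), 'ee_rot': array([-1.79879620e+02, -2.07228859e-02,  2.04468855e+01]), 'wrist_force': array([ 0.27309449,  0.58681876, -0.56301672]), 'wrist_torque': array([-0.00989354, -0.00759863, -0.00910503]), 'gripper_width': 0.08695618277336065}
top [[426.61138887   0.         317.05039954]
 [  0.         426.61138887 203.93105414]
 [  0.           0.           1.        ]] [[ 0.01676834 -0.99890419  0.04369499  0.55228052]
 [-0.9995499  -0.0178344  -0.02412309 -0.05960585]
 [ 0.02487593 -0.04327081 -0.99875364  1.09702174]
 [ 0.          0.          0.          1.        ]]
scene [[517.72071811   0.         319.00442107]
 [  0.         517.72071811 202.48344802]
 [  0.           0.           1.        ]] [[-0.60434761 -0.61246552  0.50955859  0.01930905]
 [-0.79653653  0.47822774 -0.3699024   0.37968478]
 [-0.01713259 -0.62943166 -0.77686695  0.96350388]
 [ 0.          0.          0.          1.        ]]
```

View pics/top0.png

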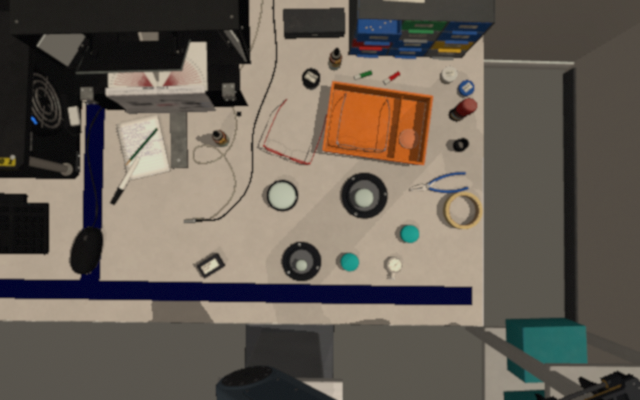

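View pics/scene0.png

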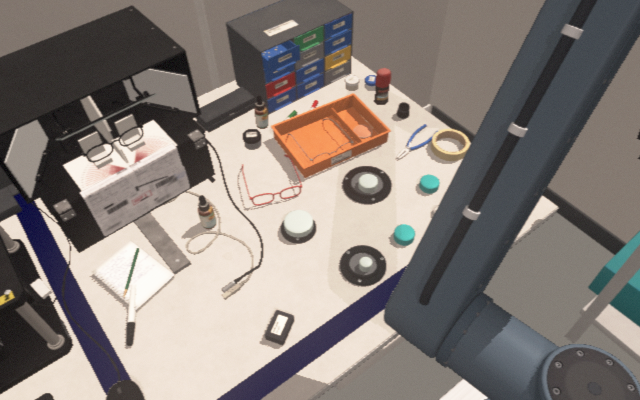

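Top view: the large nest is at (364,195), the medium nest at (301,261) and the large blank on the small nest at (282,195). I can't tell the foam rest from the clock yet, so I'll zoom in.

```bash
cat > h.py <<'E'
import numpy as np, cv2
from plant import observe, imaging, ctrl
def ray(d,u,v,z):
    r=d["pose"][:3,:3]@np.linalg.inv(d["K"])@np.array([u,v,1.]); c=d["pose"][:3,3]
    return c+r*(z-c[2])/r[2]
def proj(d,p):
    q=d["K"]@(d["pose"][:3,:3].T@(np.array(p)-d["pose"][:3,3])); return q[:2]/q[2]
def crop(d,x,y,w,h,s,f):
    c=cv2.resize(d["color"][y:y+h,x:x+w],None,fx=s,fy=s,interpolation=cv2.INTER_CUBIC)
    cv2.imwrite(f,cv2.convertScaleAbs(c,alpha=1.4,beta=20))
E
python3 - <<'E'
from h import *
d=imaging.get_image("top"); crop(d,190,60,200,140,4,"pics/a1.png"); crop(d,190,160,200,140,4,"pics/a2.png")
E
python3 -c "
import cv2,numpy as np
a=cv2.imread('pics/top0.png')[60:210,190:490]
cv2.imwrite('pics/a3.png',cv2.convertScaleAbs(cv2.resize(a,None,fx=2.6,fy=2.6,interpolation=2),alpha=1.5,beta=25))"
```

```text
(no output)
```

View pics/a2.png

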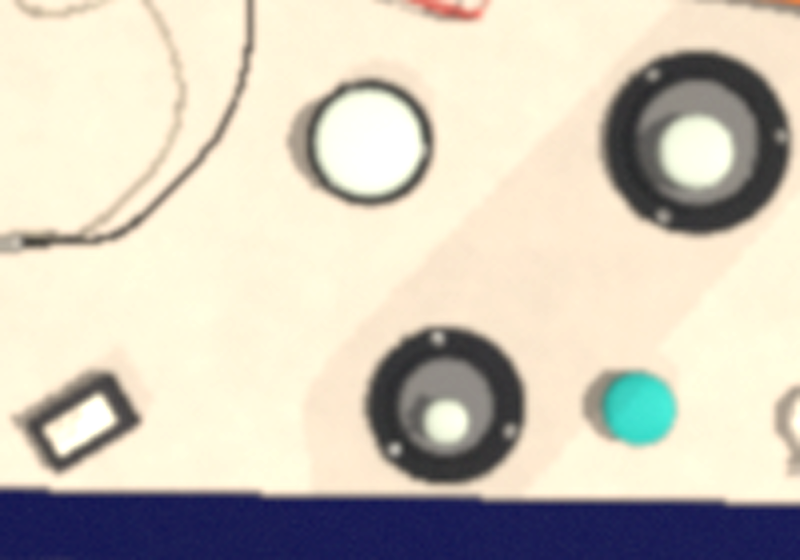

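View pics/a3.png

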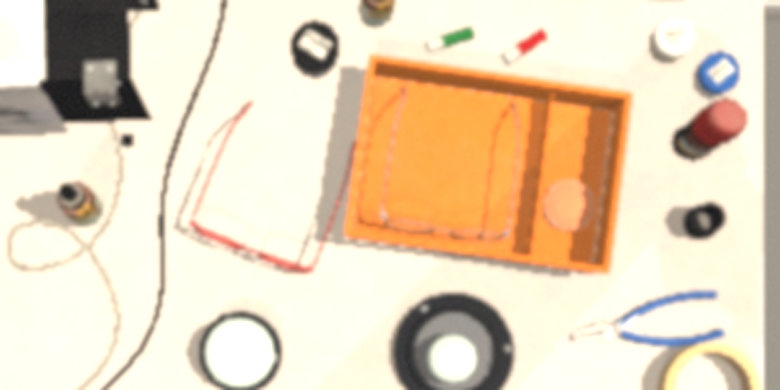

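The clock is the white dial with a stem at (395,265) in the top view. The rest is the tilted black block at (210,264), about 59x35 mm, which I'll check for height. Next I measure everything in both views.

```bash
cat > m.py <<'E'
from h import *
def blobs(d,mask,box,n=1,z=0):
    x,y,w,h=box; m=np.zeros_like(mask); m[y:y+h,x:x+w]=mask[y:y+h,x:x+w]
    cs=sorted(cv2.findContours(m,cv2.RETR_EXTERNAL,cv2.CHAIN_APPROX_NONE)[0],key=cv2.contourArea)[::-1][:n]
    return cs
def circ(d,c,z):
    p=np.array([ray(d,u,v,z)[:2] for u,v in c[:,0,:].astype(float)],np.float32)*1000
    h=cv2.convexHull(p); M=cv2.moments(h)
    e=cv2.fitEllipse(p); return np.round([M["m10"]/M["m00"],M["m01"]/M["m00"],2*np.sqrt(M["m00"]/np.pi),*e[1]],1)
E
python3 - <<'E'
from m import *
B={"top":dict(NL=(335,168,60,54),NM=(278,238,46,46),NS=(262,175,40,38),R=(190,248,40,34)),
   "scene":dict(NL=(335,158,62,50),NM=(333,240,60,48),NS=(272,200,52,46),R=(258,305,45,48))}
for n in B:
    d=imaging.get_image(n); g=cv2.cvtColor(d["color"],cv2.COLOR_BGR2GRAY)
    dark=(g<75).astype(np.uint8)*255
    for k,b in B[n].items():
        for c in blobs(d,dark,b): print(n,k,circ(d,c,.006 if k!="R" else .022), [np.round(ray(d,*p,.022)[:2]*1000) for p in cv2.boxPoints(cv2.minAreaRect(c))] if k=="R" else "", cv2.boundingRect(c))
        if k!="R":
            x,y,w,h=b; print("  bright lv",np.percentile(g[y:y+h,x:x+w],[50,95,99]))
            for t in (165,185):
              for c in blobs(d,(g>t).astype(np.uint8)*255, (x+12,y+12,w-24,h-24) if k!="NS" else b): print("  blank",t,circ(d,c,.024 if k!="NS" else .030))
E
```

```text
top NL [ 625.  -205.4  116.2  113.2  116.5]  (341, 173, 46, 45)
  bright lv [135. 168. 176.]
  blank 165 [ 617.6 -205.8   33.8   33.    33.8]
top NM [454.  -47.7  97.3  94.8  96.3]  (282, 242, 39, 39)
  bright lv [ 87. 156. 170.]
  blank 165 [447.  -51.2  13.9  13.4  15. ]
top NS [621.    5.   78.1  74.9  76.1]  (266, 180, 32, 31)
  bright lv [163. 186. 188.]
  blank 165 [619.    2.3  57.8  56.7  57.4]
  blank 185 [613.1 -11.2  26.9  21.6  31. ]
top R [442.7 178.8  53.4  41.4  70. ] [array([443., 215.]), array([475., 163.]), array([443., 142.]), array([410., 194.])] (197, 254, 27, 23)
scene NL [ 621.7 -202.6  115.3  111.5  115.1]  (343, 167, 48, 37)
  bright lv [208.5 227.  231. ]
  blank 165 [ 617.3 -202.2   44.1   43.2   44.4]
  blank 185 [ 617.2 -202.6   43.4   42.2   43.6]
scene NM [450.8 -45.6  96.9  92.9  97.7]  (341, 246, 44, 40)
  bright lv [127. 220. 229.]
  blank 165 [445.1 -48.5  24.9  23.9  26. ]
  blank 185 [445.3 -48.   23.9  23.4  24.4]
scene NS [607.2  16.2  58.2  75.5  89.7]  (282, 225, 33, 18)
  bright lv [228. 239. 241.]
  blank 165 [617.6   6.8 136.2 136.6 149. ]
  blank 185 [617.6   6.8 136.2 136.7 148.8]
scene R [379.2 181.5  23.   19.5  37.5] [array([405., 189.]), array([385., 163.]), array([366., 178.]), array([385., 203.])] (285, 340, 18, 13)
```

```bash
python3 - <<'E'
from h import *
s=imaging.get_image("scene");t=imaging.get_image("top")
a=s["color"][295:355,245:315]; b=t["color"][240:290,180:250]; c=s["color"][85:135,380:450];e=t["color"][240:290,370:420]
f=lambda i:cv2.resize(i,(390,290),interpolation=cv2.INTER_CUBIC)
cv2.imwrite("pics/r.png",cv2.convertScaleAbs(np.vstack([np.hstack([f(a),f(b)]),np.hstack([f(c),f(e)])]),alpha=1.3,beta=15))
E
```

```text
(no output)
```

View pics/r.png

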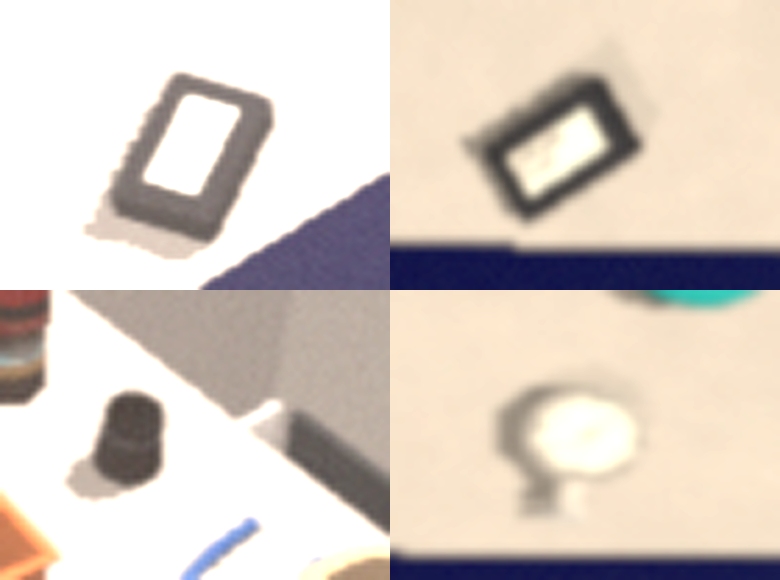

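Bottom-right: the white clock. Top row: a black block with a pale pad on top, pad centre at scene (279.5,324.8) and top (210.2,266.0). I'll check its height by triangulation.

```bash
python3 - <<'E'
from m import *
s=imaging.get_image("scene");t=imaging.get_image("top")
for z in(.005,.013,.022,.03): print(z,ray(s,279.5,324.8,z),ray(t,210.2,266.0,z))
g=cv2.cvtColor(s["color"],cv2.COLOR_BGR2GRAY)
for q,box in((t,(197,254,27,23)),(s,(262,306,36,38))):
    g=cv2.cvtColor(q["color"],cv2.COLOR_BGR2GRAY)
    x,y,w,h=box; dk=np.zeros_like(g); dk[y:y+h,x:x+w]=(g[y:y+h,x:x+w]<95)*255
    c=blobs(q,dk,box)[0]; m=np.zeros_like(g); cv2.drawContours(m,[c],-1,255,-1)
    ins=blobs(q,((m>0)&(g>130)).astype(np.uint8)*255,box)[0]
    print("pad",circ(q,ins,.022),"block",circ(q,c,.022))
# large blank hue in scene
h=t["color"]; print(t["color"][195,282],t["color"][215,300],s["color"][222,298],s["color"][250,300],s["color"][183,369])
for q,box,z in((t,(262,175,40,38),.03),(s,(272,200,52,46),.03)):
    c=q["color"].astype(int); mk=((c[...,2]-c[...,1])<0).astype(np.uint8)*255
    print("L",circ(q,blobs(q,mk,box)[0],z))
E
```

```text
0.005 [0.44550353 0.17628275 0.005     ] [0.43799187 0.18188176 0.005     ]
0.013 [0.44194637 0.17798041 0.013     ] [0.43882913 0.18011265 0.013     ]
0.022 [0.43794456 0.17989028 0.022     ] [0.43977105 0.17812241 0.022     ]
0.03 [0.43438739 0.18158795 0.03      ] [0.44060831 0.1763533  0.03      ]
pad [440.5 179.1  31.1  20.8  47.2] block [442.8 179.1  55.9  44.8  70.2]
pad [439.6 180.1  33.5  23.3  48.4] block [434.5 183.2  55.8  44.   71.7]
[168 189 184] [146 165 181] [227 239 239] [212 226 239] [218 228 229]
L [619.2   3.1  70.   68.4  68.8]Traceback (most recent call last):
  File "<stdin>", line 15, in <module>
  File "m.py", line 9, in circ
    e=cv2.fitEllipse(p); return np.round([M["m10"]/M["m00"],M["m01"]/M["m00"],2*np.sqrt(M["m00"]/np.pi),*e[1]],1)
cv2.error: OpenCV(4.12.0) /io/opencv/modules/imgproc/src/shapedescr.cpp:361: error: (-201:Incorrect size of input array) There should be at least 5 points to fit the ellipse in function 'fitEllipseNoDirect'
```

```bash
python3 -m jog '[[[0.4,0.9,-0.2],[0,0,0],-1],[[0.4,0.9,-0.2],[0,0,0],-1],[[0.4,0.9,-0.2],[0,0,0],-1],[[0.4,0.9,-0.2],[0,0,0],-1]]' 15
```

```text
time: 0.78
position: [0.2676, -0.4704, 0.3787]
ee_rot: [-179.3, -0.1, 20.7]
wrist_force: [-0.3, 0.6, -1.3]
gripper_width: 0.087
```

```bash
for i in 1 2 3; do python3 -m jog '[[[0.4,0.9,-0.1],[0,0,0],-1],[[0.4,0.9,-0.1],[0,0,0],-1],[[0.4,0.9,-0.1],[0,0,0],-1],[[0.4,0.9,-0.1],[0,0,0],-1]]' 15; done
```

```text
time: 1.12
position: [0.315, -0.3634, 0.3678]
ee_rot: [-179.5, -0.0, 20.7]
wrist_force: [0.0, 0.5, -0.0]
gripper_width: 0.087
time: 1.45
position: [0.3627, -0.2565, 0.3561]
ee_rot: [-179.6, 0.0, 20.7]
wrist_force: [-0.4, 0.7, 0.1]
gripper_width: 0.0873
time: 1.78
position: [0.4111, -0.1496, 0.3444]
ee_rot: [-179.8, 0.0, 20.8]
wrist_force: [-0.1, -0.4, -0.3]
gripper_width: 0.0871
```

```bash
python3 -m jog '[[[0.29,0.84,-0.4],[0,0,0],-1],[[0.29,0.84,-0.4],[0,0,0],-1],[[0.29,0.84,-0.4],[0,0,0],-1],[[0.29,0.84,-0.4],[0,0,0],-1],[[0.29,0.84,-0.4],[0,0,0],-1],[[0.29,0.84,-0.4],[0,0,0],-1],[[0.29,0.84,-0.4],[0,0,0],-1]]'; python3 -c "
from h import *
o=observe();print(o['position'],o['ee_rot'])"
```

```text
time: 2.37
position: [0.4455, -0.0544, 0.2973]
ee_rot: [179.9, -0.1, 20.4]
wrist_force: [0.0, -0.2, -0.5]
gripper_width: 0.0872
[ 0.44552097 -0.05440327  0.29734882] [ 1.79909877e+02 -7.23887335e-02  2.03516493e+01]
```

```bash
python3 -m jog '[[[0.01,0.03,-0.3],[0,0,0],-1],[[0.01,0.03,-0.5],[0,0,0],-1],[[0.01,0.03,-0.7],[0,0,0],-1],[[0.01,0.03,-0.825],[0,0,0],-1],[[0.01,0.03,-0.825],[0,0,0],-1],[[0.01,0.03,-0.825],[0,0,0],-1],[[0.01,0.03,-0.825],[0,0,0],-1]]'; python3 - <<'E'
from h import *
s=imaging.get_image("scene");t=imaging.get_image("top");print(observe()['position'])
f=lambda i:cv2.resize(i,(390,290),interpolation=cv2.INTER_CUBIC)
cv2.imwrite("pics/g1.png",np.hstack([f(s["color"][215:315,300:435]),f(t["color"][210:310,240:375])]))
E
```

```text
time: 2.95
position: [0.4467, -0.0502, 0.1987]
ee_rot: [179.9, -0.1, 20.4]
wrist_force: [0.8, 0.3, 0.4]
gripper_width: 0.087
[ 0.44675657 -0.0498274   0.19898287]
```

View pics/g1.png

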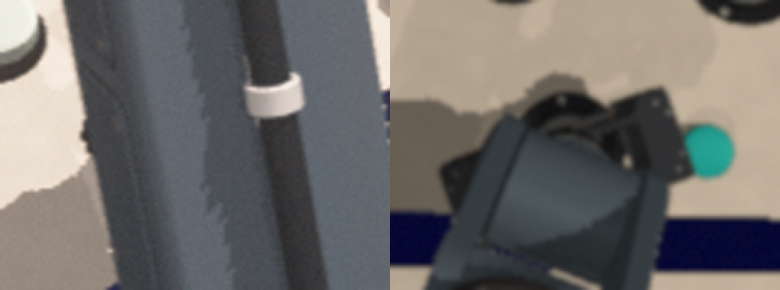

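The arm hides the grasp from both cameras, but the tool pose matches the target. Closing.

```bash
python3 -m jog '[[[0,0,-0.01],[0,0,0],1],[[0,0,-0.01],[0,0,0],1],[[0,0,-0.01],[0,0,0],1],[[0,0,-0.01],[0,0,0],1],[[0,0,-0.01],[0,0,0],1],[[0,0,-0.01],[0,0,0],1],[[0,0,-0.01],[0,0,0],1],[[0,0,-0.01],[0,0,0],1],[[0,0,-0.01],[0,0,0],1],[[0,0,-0.01],[0,0,0],1],[[0,0,-0.01],[0,0,0],1],[[0,0,-0.01],[0,0,0],1]]' 15
```

```text
time: 4.05
position: [0.4463, -0.0492, 0.1965]
ee_rot: [-180.0, 0.0, 20.4]
wrist_force: [0.1, -0.3, -0.6]
gripper_width: 0.0274
```

```bash
python3 -m jog '[[[0,0,0.15],[0,0,0],1],[[0,0,0.35],[0,0,0],1],[[0,0,0.5],[0,0,0],1],[[0,0,0.5],[0,0,0],1]]'; python3 -m jog '[[[-0.03,0.25,0],[0,0,0],1],[[-0.03,0.5,0],[0,0,0],1],[[-0.03,0.75,0],[0,0,0],1],[[-0.03,0.95,0],[0,0,0],1]]'; python3 -m jog '[[[-0.02,0.25,0],[0,0,0],1],[[-0.025,0.5,0],[0,0,0],1],[[-0.025,0.75,0],[0,0,0],1],[[-0.025,0.955,0],[0,0,0],1],[[-0.025,0.955,0],[0,0,0],1],[[-0.025,0.955,0],[0,0,0],1]]'
```

```text
time: 4.38
position: [0.447, -0.0494, 0.259]
ee_rot: [179.8, -0.2, 20.5]
wrist_force: [-0.5, -0.1, -1.1]
gripper_width: 0.0272
time: 4.72
position: [0.4421, 0.0662, 0.2559]
ee_rot: [-180.0, 0.1, 20.4]
wrist_force: [-0.2, -0.5, 1.0]
gripper_width: 0.0271
time: 5.22
position: [0.4392, 0.1804, 0.2558]
ee_rot: [-180.0, 0.1, 20.6]
wrist_force: [1.0, -0.1, -1.3]
gripper_width: 0.027
```

```bash
python3 -m jog '[[[0,-0.01,-0.15],[0,0,0],1],[[0,-0.01,-0.25],[0,0,0],1],[[0,-0.01,-0.33],[0,0,0],1],[[0,-0.01,-0.35],[0,0,0],1],[[0,-0.01,-0.36],[0,0,0],1],[[0,-0.01,-0.365],[0,0,0],1],[[0,-0.01,-0.365],[0,0,0],1],[[0,-0.01,-0.365],[0,0,0],1]]'
```

```text
time: 5.88
position: [0.4399, 0.1781, 0.2132]
ee_rot: [180.0, -0.1, 20.4]
wrist_force: [0.1, -0.6, -0.1]
gripper_width: 0.0271
```

```bash
for i in 1 2 3; do python3 -m jog '[[[0,0,-0.005],[0,0,0],1],[[0,0,-0.005],[0,0,0],1],[[0,0,-0.005],[0,0,0],1]]' | egrep 'pos|force'; done
```

```text
position: [0.4398, 0.1782, 0.2125]
wrist_force: [0.1, 0.1, 1.2]
position: [0.4398, 0.1782, 0.2124]
wrist_force: [-0.9, -1.2, 7.0]
position: [0.4397, 0.1782, 0.2124]
wrist_force: [-1.8, -0.7, 12.4]
```

```bash
python3 -m jog '[[[0,0,0.01],[0,0,0],1],[[0,0,0.01],[0,0,0],1],[[0,0,0.01],[0,0,0],-0.2],[[0,0,0.01],[0,0,0],-0.4],[[0,0,0.01],[0,0,0],-1],[[0,0,0.01],[0,0,0],-1],[[0,0,0.01],[0,0,0],-1],[[0,0,0.01],[0,0,0],-1],[[0,0,0.01],[0,0,0],-1],[[0,0,0.01],[0,0,0],-1],[[0,0,0.15],[0,0,0],-1],[[0,0,0.4],[0,0,0],-1],[[0,0,0.7],[0,0,0],-1],[[0,0,0.7],[0,0,0],-1]]'
```

```text
time: 7.8
position: [0.4413, 0.1786, 0.2997]
ee_rot: [179.9, -0.6, 20.5]
wrist_force: [0.9, 0.2, 0.1]
gripper_width: 0.0861
```

```bash
for i in 1 2 3; do python3 -m jog '[[[0.37,-0.795,0],[0,0,0],-1],[[0.37,-0.795,0],[0,0,0],-1],[[0.37,-0.795,0],[0,0,0],-1],[[0.37,-0.795,0],[0,0,0],-1]]'; done;  python3 -m jog '[[[0.37,-0.795,0],[0,0,0],-1],[[0.37,-0.795,0],[0,0,0],-1],[[0.37,-0.795,0],[0,0,0],-1],[[0.37,-0.795,0],[0,0,0],-1],[[0.37,-0.795,0],[0,0,0],-1],[[0.37,-0.795,0],[0,0,0],-1]]'
python3 - <<'E'
from m import *
print(observe()['position'])
s=imaging.get_image("scene");t=imaging.get_image("top")
f=lambda i:cv2.resize(i,(390,290),interpolation=cv2.INTER_CUBIC)
cv2.imwrite("pics/g2.png",np.vstack([cv2.resize(s["color"],(640,400))[:,:],cv2.resize(np.hstack([s["color"][290:350,245:325],t["color"][235:295,170:250]]),(640,200))]))
E
```

```text
time: 8.13
position: [0.4868, 0.0795, 0.2952]
ee_rot: [179.8, -0.2, 20.2]
wrist_force: [0.4, 0.3, -0.2]
gripper_width: 0.087
time: 8.47
position: [0.5309, -0.016, 0.295]
ee_rot: [179.8, -0.2, 20.2]
wrist_force: [0.2, 0.1, -0.3]
gripper_width: 0.087
time: 8.8
position: [0.5749, -0.1111, 0.2949]
ee_rot: [179.8, -0.2, 20.3]
wrist_force: [0.4, 1.1, -0.1]
gripper_width: 0.087
time: 9.3
position: [0.6163, -0.2011, 0.2941]
ee_rot: [-179.8, 0.1, 20.5]
wrist_force: [-0.1, 0.2, -0.6]
gripper_width: 0.0872
[ 0.61625094 -0.20111804  0.29407206]
```

View pics/g2.png

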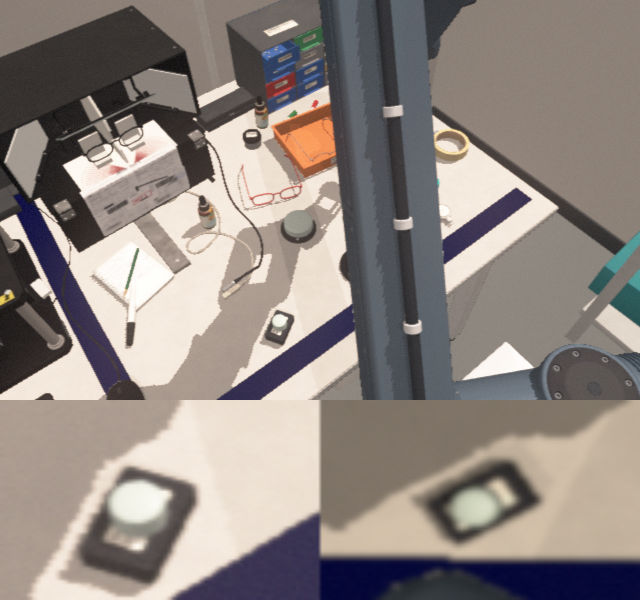

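The small blank stands flat on the rest, a few mm towards +y of centre (top view about (207.5,266.5)), fully on it. Now the medium blank.

```bash
python3 -m jog '[[[0,0,-0.3],[0,0,0],-1],[[0,0,-0.5],[0,0,0],-1],[[0,0,-0.7],[0,0,0],-1],[[0,0,-0.8],[0,0,0],-1],[[0,0,-0.815],[0,0,0],-1],[[0,0,-0.815],[0,0,0],-1],[[0,0,-0.815],[0,0,0],-1]]'
python3 -m jog '[[[0,0,0],[0,0,0],1],[[0,0,0],[0,0,0],1],[[0,0,0],[0,0,0],1],[[0,0,0],[0,0,0],1],[[0,0,0],[0,0,0],1],[[0,0,0],[0,0,0],1],[[0,0,0],[0,0,0],1],[[0,0,0],[0,0,0],1],[[0,0,0],[0,0,0],1]]' 18
```

```text
time: 9.98
position: [0.6178, -0.2031, 0.1983]
ee_rot: [179.9, -0.1, 20.5]
wrist_force: [-0.1, 0.2, -0.2]
gripper_width: 0.0873
time: 10.73
position: [0.6173, -0.2035, 0.1972]
ee_rot: [180.0, 0.0, 20.4]
wrist_force: [-0.5, 0.6, -0.2]
gripper_width: 0.0458
```

```bash
python3 -m jog '[[[0,0,0.15],[0,0,0],1],[[0,0,0.35],[0,0,0],1],[[0,0,0.5],[0,0,0],1],[[0,0,0.5],[0,0,0],1]]'; python3 -m jog '[[[-0.2,0.2,0],[0,0,0],1],[[-0.4,0.4,0],[0,0,0],1],[[-0.6,0.6,0],[0,0,0],1],[[-0.685,0.655,0],[0,0,0],1]]';python3 -m jog '[[[-0.2,0.2,0],[0,0,0],1],[[-0.4,0.4,0],[0,0,0],1],[[-0.6,0.6,0],[0,0,0],1],[[-0.685,0.655,0],[0,0,0],1],[[-0.685,0.655,0],[0,0,0],1],[[-0.685,0.655,0],[0,0,0],1],[[-0.685,0.655,0],[0,0,0],1]]'
```

```text
time: 11.07
position: [0.6186, -0.204, 0.2608]
ee_rot: [179.7, -0.3, 20.4]
wrist_force: [1.2, 0.1, -0.4]
gripper_width: 0.0461
time: 11.4
position: [0.5306, -0.121, 0.2556]
ee_rot: [-179.6, 0.4, 20.5]
wrist_force: [-0.8, 0.1, -0.6]
gripper_width: 0.0463
time: 11.98
position: [0.4544, -0.047, 0.257]
ee_rot: [179.9, -0.1, 20.4]
wrist_force: [0.5, -0.4, -0.6]
gripper_width: 0.0459
```

```bash
python3 -m jog '[[[0,0,-0.2],[0,0,0],1],[[0,0,-0.35],[0,0,0],1],[[0,0,-0.4],[0,0,0],1],[[0,0,-0.44],[0,0,0],1],[[0,0,-0.47],[0,0,0],1],[[0,0,-0.48],[0,0,0],1],[[0,0,-0.48],[0,0,0],1],[[0,0,-0.48],[0,0,0],1]]'
```

```text
time: 12.65
position: [0.4532, -0.0463, 0.2]
ee_rot: [180.0, -0.1, 20.4]
wrist_force: [0.0, -0.3, 0.1]
gripper_width: 0.0461
```

```bash
for i in 1 2 3 4; do python3 -m jog '[[[0,0,-0.006],[0,0,0],1],[[0,0,-0.006],[0,0,0],1],[[0,0,-0.006],[0,0,0],1]]' | egrep 'pos|force'; done
```

```text
position: [0.453, -0.0462, 0.1992]
wrist_force: [-0.3, -0.6, -1.0]
position: [0.4529, -0.0462, 0.1981]
wrist_force: [0.4, 0.2, -1.4]
position: [0.4529, -0.0462, 0.1973]
wrist_force: [-0.1, -0.9, -0.4]
position: [0.4529, -0.0462, 0.1971]
wrist_force: [-1.3, 1.0, 5.6]
```

Contact at the well floor (z .197, same as the pick height). Release and lift.

```bash
python3 -m jog '[[[0,0,0.005],[0,0,0],1],[[0,0,0.005],[0,0,0],-0.2],[[0,0,0.005],[0,0,0],-1],[[0,0,0.005],[0,0,0],-1],[[0,0,0.005],[0,0,0],-1],[[0,0,0.005],[0,0,0],-1],[[0,0,0.005],[0,0,0],-1],[[0,0,0.005],[0,0,0],-1],[[0,0,0.15],[0,0,0],-1],[[0,0,0.4],[0,0,0],-1],[[0,0,0.7],[0,0,0],-1],[[0,0,0.7],[0,0,0],-1]]'; python3 -m jog '[[[0.66,0.2,0],[0,0,0],-1],[[0.66,0.2,0],[0,0,0],-1],[[0.66,0.2,0],[0,0,0],-1],[[0.66,0.2,0],[0,0,0],-1]]'; python3 -m jog '[[[0.72,0.215,0],[0,0,0],-1],[[0.72,0.215,0],[0,0,0],-1],[[0.72,0.215,0],[0,0,0],-1],[[0.72,0.215,0],[0,0,0],-1],[[0.72,0.215,0],[0,0,0],-1],[[0.72,0.215,0],[0,0,0],-1]]'; python3 - <<'E'
from h import *
print(observe()['position'])
s=imaging.get_image("scene");t=imaging.get_image("top")
f=lambda i:cv2.resize(i,(390,290),interpolation=cv2.INTER_CUBIC)
cv2.imwrite("pics/g3.png",np.hstack([f(s["color"][215:315,300:435]),f(t["color"][160:310,200:400])]))
E
```

```text
time: 14.65
position: [0.4543, -0.0465, 0.2852]
ee_rot: [179.6, -0.4, 20.5]
wrist_force: [0.2, -1.1, -0.6]
gripper_width: 0.0868
time: 14.98
position: [0.5339, -0.0218, 0.2805]
ee_rot: [179.9, -0.1, 20.5]
wrist_force: [-0.6, 0.3, -0.5]
gripper_width: 0.0868
time: 15.48
position: [0.6164, 0.0034, 0.2797]
ee_rot: [-179.9, 0.2, 20.4]
wrist_force: [-0.4, -0.2, -0.2]
gripper_width: 0.0867
[0.61638901 0.00336661 0.2796964 ]
```

View pics/g3.png

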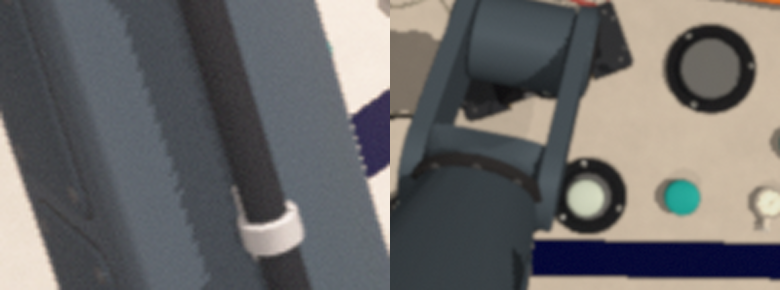

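Medium blank is centred in its nest, and the large nest is empty. Lowering onto the large blank; I also remeasure the empty large nest.

```bash
python3 - <<'E'
from m import *
t=imaging.get_image("top"); g=cv2.cvtColor(t["color"],cv2.COLOR_BGR2GRAY); b=(335,168,60,54)
c=blobs(t,(g<60).astype(np.uint8)*255,b)[0]; print(circ(t,c,.006))
m=np.zeros_like(g);cv2.drawContours(m,[c],-1,255,-1)
m=cv2.erode(m,np.ones((9,9)));print(circ(t,blobs(t,((m>0)&(g>65)).astype(np.uint8)*255,b)[0],.009))
E
python3 -m jog '[[[0.005,0,-0.2],[0,0,0],-1],[[0.005,0,-0.35],[0,0,0],-1],[[0.005,0,-0.5],[0,0,0],-1],[[0.005,0,-0.6],[0,0,0],-1],[[0.005,0,-0.63],[0,0,0],-1],[[0.005,0,-0.645],[0,0,0],-1],[[0.005,0,-0.645],[0,0,0],-1],[[0.005,0,-0.645],[0,0,0],-1]]'
```

```text
[ 624.7 -205.9  113.1  109.6  112. ]
[ 625.1 -205.6   76.6   75.3   75.7]
time: 16.3
position: [0.6195, 0.0035, 0.2041]
ee_rot: [180.0, -0.1, 20.4]
wrist_force: [0.4, -1.4, -0.4]
gripper_width: 0.0872
```

```bash
python3 -m jog '[[[0,0,0],[0,0,0],1],[[0,0,0],[0,0,0],1],[[0,0,0],[0,0,0],1],[[0,0,0],[0,0,0],1],[[0,0,0],[0,0,0],1],[[0,0,0],[0,0,0],1],[[0,0,0],[0,0,0],1],[[0,0,0],[0,0,0],1]]' 22;  python3 -m jog '[[[0,0,0.1],[0,0,0],1],[[0,0,0.25],[0,0,0],1],[[0,0,0.4],[0,0,0],1],[[0,0,0.5],[0,0,0],1],[[0,0,0.5],[0,0,0],1]]'
```

```text
time: 16.97
position: [0.6193, 0.0036, 0.2036]
ee_rot: [180.0, -0.0, 20.4]
wrist_force: [-0.3, 0.0, 3.2]
gripper_width: 0.0649
time: 17.38
position: [0.62, 0.0036, 0.2662]
ee_rot: [179.9, -0.3, 20.4]
wrist_force: [0.9, -0.2, -0.5]
gripper_width: 0.0649
```

```bash
python3 -m jog '[[[0.02,-0.25,0],[0,0,0],1],[[0.02,-0.5,0],[0,0,0],1],[[0.02,-0.75,0],[0,0,0],1],[[0.02,-0.867,0],[0,0,0],1]]';python3 -m jog '[[[0.025,-0.25,0],[0,0,0],1],[[0.025,-0.5,0],[0,0,0],1],[[0.025,-0.75,0],[0,0,0],1],[[0.025,-0.867,0],[0,0,0],1],[[0.025,-0.867,0],[0,0,0],1],[[0.025,-0.867,0],[0,0,0],1],[[0.025,-0.867,0],[0,0,0],1]]'
python3 -m jog '[[[0,0,-0.2],[0,0,0],1],[[0,0,-0.35],[0,0,0],1],[[0,0,-0.43],[0,0,0],1],[[0,0,-0.48],[0,0,0],1],[[0,0,-0.51],[0,0,0],1],[[0,0,-0.53],[0,0,0],1],[[0,0,-0.53],[0,0,0],1],[[0,0,-0.53],[0,0,0],1]]'
```

```text
time: 17.72
position: [0.6214, -0.1035, 0.2626]
ee_rot: [179.9, 0.0, 20.3]
wrist_force: [0.6, -0.8, -1.5]
gripper_width: 0.0651
time: 18.3
position: [0.6241, -0.203, 0.2626]
ee_rot: [-179.9, 0.1, 20.5]
wrist_force: [-0.9, -0.3, -1.8]
gripper_width: 0.0648
time: 18.97
position: [0.6249, -0.2045, 0.2004]
ee_rot: [179.9, -0.1, 20.4]
wrist_force: [0.4, 0.0, -1.6]
gripper_width: 0.0648
```

```bash
for i in 1 2 3 4; do python3 -m jog '[[[0,0,-0.006],[0,0,0],1],[[0,0,-0.006],[0,0,0],1],[[0,0,-0.006],[0,0,0],1]]' | egrep 'pos|force'; done
```

```text
position: [0.6246, -0.2046, 0.1995]
wrist_force: [-0.1, -0.3, -1.5]
position: [0.6245, -0.2045, 0.1982]
wrist_force: [0.9, -0.7, -1.2]
position: [0.6246, -0.2045, 0.1977]
wrist_force: [0.3, 0.4, 0.2]
position: [0.6246, -0.2045, 0.1977]
wrist_force: [-1.6, 0.6, 6.6]
```

```bash
python3 -m jog '[[[0,0,0.005],[0,0,0],1],[[0,0,0.005],[0,0,0],-0.75],[[0,0,0.005],[0,0,0],-1],[[0,0,0.005],[0,0,0],-1],[[0,0,0.005],[0,0,0],-1],[[0,0,0.005],[0,0,0],-1],[[0,0,0.005],[0,0,0],-1],[[0,0,0.1],[0,0,0],-1],[[0,0,0.4],[0,0,0],-1],[[0,0,0.75],[0,0,0],-1],[[0,0,0.75],[0,0,0],-1],[[0,0,0.75],[0,0,0],-1]]'; python3 - <<'E'
from m import *
print(observe()['position'])
s=imaging.get_image("scene");t=imaging.get_image("top")
for q,b in((t,(197,255,27,22)),(s,(262,303,40,42))):
    c=q["color"].astype(int); mk=((c[...,2]-c[...,1]<0)&(c[...,1]>90)).astype(np.uint8)*255
    print(circ(q,blobs(q,mk,b)[0],.040))
for q,b in((t,(262,175,40,38)),(s,(272,200,52,46))):
    g=cv2.cvtColor(q["color"],cv2.COLOR_BGR2GRAY);k=blobs(q,(g<60).astype(np.uint8)*255,b)[0];print("NS",circ(q,k,.006))
f=lambda i,w:cv2.resize(i,(w,290),interpolation=cv2.INTER_CUBIC)
cv2.imwrite("pics/g4.png",np.hstack([f(s["color"][170:350,240:420],290),f(t["color"][160:300,180:400],456)]))
E
```

```text
time: 20.97
position: [0.6257, -0.205, 0.291]
ee_rot: [179.6, -0.3, 20.5]
wrist_force: [0.7, -0.3, -0.2]
gripper_width: 0.0871
[ 0.62566789 -0.20498525  0.29103849]
[439.9 178.1  27.6  25.5  29.3]Traceback (most recent call last):
  File "<stdin>", line 6, in <module>
  File "m.py", line 9, in circ
    e=cv2.fitEllipse(p); return np.round([M["m10"]/M["m00"],M["m01"]/M["m00"],2*np.sqrt(M["m00"]/np.pi),*e[1]],1)
cv2.error: OpenCV(4.12.0) /io/opencv/modules/imgproc/src/shapedescr.cpp:361: error: (-201:Incorrect size of input array) There should be at least 5 points to fit the ellipse in function 'fitEllipseNoDirect'
```

```bash
python3 - <<'E'
from m import *
s=imaging.get_image("scene");t=imaging.get_image("top")
for q,b in((t,(262,175,40,38)),(s,(272,205,52,40))):
    g=cv2.cvtColor(q["color"],cv2.COLOR_BGR2GRAY);k=blobs(q,(g<75).astype(np.uint8)*255,b)[0];print("NS",circ(q,k,.006))
f=lambda i,w:cv2.resize(i,(w,290),interpolation=cv2.INTER_CUBIC)
cv2.imwrite("pics/g4.png",np.hstack([f(s["color"][170:350,240:420],290),f(t["color"][160:300,180:400],456)]))
E
```

```text
NS [620.6   3.4  80.5  78.8  80.5]
NS [617.6   6.5  79.5  75.6  79.9]
```

View pics/g4.png

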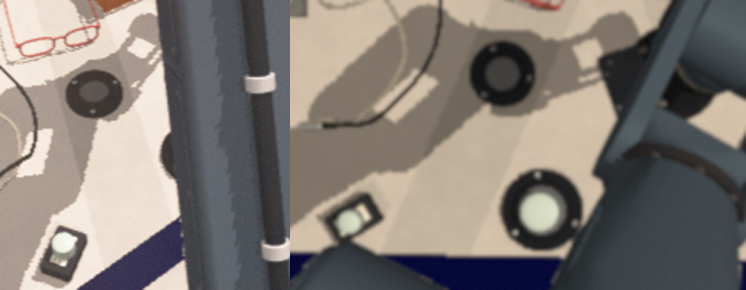

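Small nest is empty at about (619.5,4.5); the medium blank sits well in its nest. Going to the rest.

```bash
for i in 1 2 3; do python3 -m jog '[[[-0.383,0.798,0],[0,0,0],-1],[[-0.383,0.798,0],[0,0,0],-1],[[-0.383,0.798,0],[0,0,0],-1],[[-0.383,0.798,0],[0,0,0],-1]]' | grep pos; done;  python3 -m jog '[[[-0.383,0.798,0],[0,0,0],-1],[[-0.383,0.798,0],[0,0,0],-1],[[-0.383,0.798,0],[0,0,0],-1],[[-0.383,0.798,0],[0,0,0],-1],[[-0.383,0.798,0],[0,0,0],-1],[[-0.383,0.798,0],[0,0,0],-1]]'
python3 -m jog '[[[0,0,-0.2],[0,0,0],-1],[[0,0,-0.35],[0,0,0],-1],[[0,0,-0.5],[0,0,0],-1],[[0,0,-0.58],[0,0,0],-1],[[0,0,-0.62],[0,0,0],-1],[[0,0,-0.62],[0,0,0],-1],[[0,0,-0.62],[0,0,0],-1]]'
```

```text
position: [0.5749, -0.104, 0.2846]
position: [0.5294, -0.0094, 0.2853]
position: [0.4844, 0.0853, 0.2858]
time: 22.67
position: [0.4423, 0.1777, 0.2866]
ee_rot: [180.0, -0.1, 20.4]
wrist_force: [-0.3, -0.3, 0.1]
gripper_width: 0.0872
time: 23.25
position: [0.4413, 0.178, 0.2125]
ee_rot: [180.0, -0.0, 20.4]
wrist_force: [-0.4, -1.1, 0.5]
gripper_width: 0.0873
```

Close, lift, then carry (from about (.440,.178) to (.6195,.0045): dx +0.1795, dy −0.1735).

```bash
python3 -m jog '[[[0,0,0],[0,0,0],1],[[0,0,0],[0,0,0],1],[[0,0,0],[0,0,0],1],[[0,0,0],[0,0,0],1],[[0,0,0],[0,0,0],1],[[0,0,0],[0,0,0],1],[[0,0,0],[0,0,0],1],[[0,0,0],[0,0,0],1],[[0,0,0],[0,0,0],1],[[0,0,0],[0,0,0],1],[[0,0,0],[0,0,0],1],[[0,0,0],[0,0,0],1]]' 15; python3 -m jog '[[[0,0,0.1],[0,0,0],1],[[0,0,0.25],[0,0,0],1],[[0,0,0.4],[0,0,0],1],[[0,0,0.4],[0,0,0],1]]'; for i in 1 2; do python3 -m jog '[[[0.2,-0.2,0],[0,0,0],1],[[0.4,-0.4,0],[0,0,0],1],[[0.6,-0.6,0],[0,0,0],1],[[0.745,-0.723,0],[0,0,0],1],[[0.745,-0.723,0],[0,0,0],1],[[0.745,-0.723,0],[0,0,0],1]]'; done
```

```text
time: 24.25
position: [0.4407, 0.1786, 0.2124]
ee_rot: [-180.0, 0.0, 20.4]
wrist_force: [-0.3, 0.1, -0.1]
gripper_width: 0.027
time: 24.58
position: [0.4414, 0.1788, 0.2626]
ee_rot: [179.9, -0.3, 20.5]
wrist_force: [-0.3, 0.7, -0.6]
gripper_width: 0.0273
time: 25.08
position: [0.5306, 0.0908, 0.2596]
ee_rot: [-180.0, 0.0, 20.3]
wrist_force: [-1.1, 0.9, 0.1]
gripper_width: 0.0271
time: 25.58
position: [0.6189, 0.0052, 0.2595]
ee_rot: [-179.9, 0.1, 20.4]
wrist_force: [-0.9, 0.4, -0.3]
gripper_width: 0.0269
```

```bash
python3 -m jog '[[[0,0,-0.2],[0,0,0],1],[[0,0,-0.35],[0,0,0],1],[[0,0,-0.43],[0,0,0],1],[[0,0,-0.48],[0,0,0],1],[[0,0,-0.51],[0,0,0],1],[[0,0,-0.515],[0,0,0],1],[[0,0,-0.515],[0,0,0],1]]'; for i in 1 2 3 4; do python3 -m jog '[[[0,0,-0.006],[0,0,0],1],[[0,0,-0.006],[0,0,0],1],[[0,0,-0.006],[0,0,0],1]]' | egrep 'pos|force'; done
```

```text
time: 26.17
position: [0.6195, 0.0054, 0.199]
ee_rot: [180.0, -0.0, 20.5]
wrist_force: [0.2, 0.4, -0.1]
gripper_width: 0.027
position: [0.6197, 0.005, 0.1985]
wrist_force: [-0.5, 0.3, -0.4]
position: [0.6195, 0.005, 0.1973]
wrist_force: [-0.2, -1.2, -0.7]
position: [0.6195, 0.005, 0.1964]
wrist_force: [0.0, -0.7, -0.3]
position: [0.6195, 0.0051, 0.1963]
wrist_force: [-1.6, -0.2, 5.4]
```

Contact at the expected floor height. Release, lift, back away to clear the view.

```bash
python3 -m jog '[[[0,0,0.005],[0,0,0],1],[[0,0,0.005],[0,0,0],-0.2],[[0,0,0.005],[0,0,0],-1],[[0,0,0.005],[0,0,0],-1],[[0,0,0.005],[0,0,0],-1],[[0,0,0.005],[0,0,0],-1],[[0,0,0.005],[0,0,0],-1],[[0,0,0.005],[0,0,0],-1],[[0,0,0.1],[0,0,0],-1],[[0,0,0.4],[0,0,0],-1],[[0,0,0.9],[0,0,0],-1],[[0,0,0.9],[0,0,0],-1],[[0,0,0.9],[0,0,0],-1]]'; for i in 1 2 3 4 5; do python3 -m jog '[[[-0.35,-1,0.15],[0,0,0],-1],[[-0.35,-1,0.15],[0,0,0],-1],[[-0.35,-1,0.15],[0,0,0],-1],[[-0.35,-1,0.15],[0,0,0],-1],[[-0.35,-1,0.15],[0,0,0],-1]]'|grep pos; done; python3 - <<'E'
from m import *
print(observe()['position'],observe()['time'])
s=imaging.get_image("scene");t=imaging.get_image("top")
f=lambda i,w:cv2.resize(i,(w,390),interpolation=cv2.INTER_CUBIC)
cv2.imwrite("pics/g5.png",np.hstack([f(s["color"][150:350,240:440],350),f(t["color"][130:300,180:400],450)]))
for k,b,zz in(("L",(345,176,38,38),.024),("M",(287,247,30,30),.024),("S",(270,183,24,24),.024)):
    c=t["color"].astype(int); mk=((c[...,2]-c[...,1]<-2)&(c[...,1]>80)).astype(np.uint8)*255
    print(k,circ(t,blobs(t,mk,b)[0],zz))
E
```

```text
time: 28.25
position: [0.6214, 0.0049, 0.3102]
ee_rot: [179.7, -0.6, 20.5]
wrist_force: [1.4, 0.3, 0.4]
gripper_width: 0.0858
position: [0.5767, -0.1173, 0.322]
position: [0.5354, -0.2361, 0.3397]
position: [0.4938, -0.3553, 0.3574]
position: [0.4522, -0.4747, 0.3752]
position: [0.4104, -0.5943, 0.3928]
[ 0.41042997 -0.59433581  0.3927513 ] 30.3333
L [ 624.2 -203.2   62.4   59.4   62.5]
M [453.7 -44.9  42.3  40.7  41.9]
S [618.3   5.4  23.8  22.8  24.3]
```

View pics/g5.png

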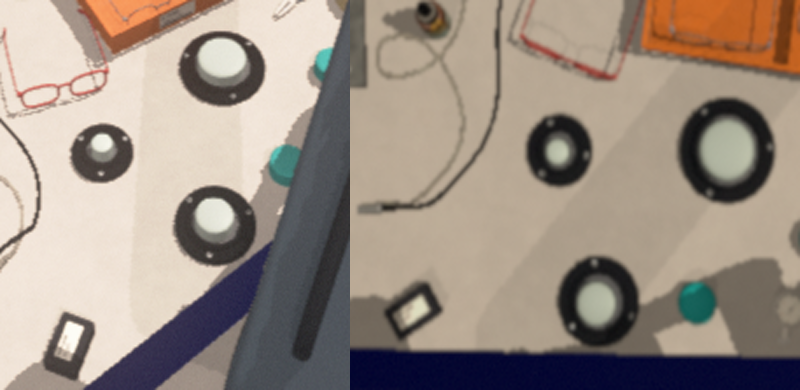

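All three blanks are centred in their nests, the rest is empty, and the bottle and clock are where they were. Handing in.

```bash
python3 -m jog '[[[0,0,0],[0,0,0],-1],[[0,0,0],[0,0,0],-1],[[0,0,0],[0,0,0],-1],[[0,0,0],[0,0,0],-1]]'; python3 -c "
from plant import ctrl
print(ctrl.close_job())"
```

```text
time: 30.77
position: [0.4103, -0.5939, 0.3938]
ee_rot: [-180.0, -0.0, 20.5]
wrist_force: [-0.5, 0.3, 0.2]
gripper_width: 0.087
the job is handed in; nothing more can be done
None
```

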